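Lock the vent cap into the fermentation container

ROBOT

A 6-joint arm with a two-finger parallel gripper is mounted at the origin on the work surface. World frame = base frame: x ahead of the robot, y to its left, z up, the work surface at z = 0. Lengths are in m, angles in rad, forces in N, time in s.
With the tool pointing down it reaches from about 0.4 to 0.825 m from the base axis. Payload 7 kg.
Tool frame: the origin (TCP) lies midway between the tips of the shut fingers; the grasp point (between the pads) lies 19 mm behind it; z points along the fingers, y is the line along which they close (so a half turn about z gives the same grasp; the last joint's range is limited). The gripper opens to 85 mm and grips with 20 to 120 N. Pads are 22 mm wide; open, the fingers measure 114 mm over their backs; the gripper's body (76 mm by 85 mm) begins 54 mm behind the grasp point. The pads swing forward as they close: fully open they stand 13 mm farther back than shut.
Start: joints at [0.288, 0.359, 0.012, 0, -1.224, -0.288], TCP at [0.675, -0, 0.231] pointing down, gripper open.
Joint ranges: [-3.07, 3.07], [-1.43, 2.12], [-1.02, 1.25], [-3.03, 1.67], [-3.05, -0], [-3.03, 3.03]. Speed limits (rad/s): [2.39, 2.39, 3.01, 3.14, 3.14, 3.14].

INTERFACE

Orientations are given as [roll, pitch, yaw] about the fixed x, y, z axes, in that order (R = Rz(yaw) Ry(pitch) Rx(roll)).
In Python, from rig import * gives the robot as it stands. Calls block until the motion is done:
- movep(position, orientation): joint-space move of the TCP to a pose.
- move_straight(position, frame=None, speed=0.15, max_force=None): straight line of the TCP; frame=None keeps the orientation; speed is the mean speed in m/s. With max_force (N) it stops when the force on the tool has changed by that much, and returns True; else False.
- move_j(angles): joint-space move.
- move_gripper(opening): finger opening in m; the grip force is fixed at half the most; returns when the fingers have stopped.
- dwell(seconds).
- solve_ik(position, orientation): joint angles nearest the present ones, or None.
- observe(): the state.
- capture(name): name is "scene" or "side" or "wrist"; returns a dict with "img" (420x560x3 uint8, red, green, blue), "range_z" (420x560 float32, m along the optical axis (not along the pixel's ray), 0 where there is no reading), "vfov" (degrees; the focal length in pixels is half the picture's height over the tangent of half this angle, whatever the lens; pixels are square), "cx", "cy" (the principal point, pixels), "rvec" (rotation vector, rad) and "tvec" (3), from world to camera coordinates, as OpenCV has them. Camera axes: x right, y down, z forward; pixel columns grow to the right and rows downward; lengths in m; the calibration is good to about 2 mm. A picture is of the moment at which its call begins.
A pose or a line that the arm cannot do raises MotionError and nothing moves.
- hand_in(): hands the job in; it is judged then, once.
The state is a dict: "time_s": time; "q": joint angles; "dq": joint speeds; "joint_efforts": joint torques, N m; "ee_pos": TCP position; "eef_rot": TCP orientation; "force": force on the tool from outside, world axes, zero at the start; "torque": the same for the moment, N m; "gripper_width": finger opening in m; "grip_force": force on a finger pad.
Only numpy, scipy, OpenCV 4.12 (cv2) and the standard library are available. Lean on these libraries where they do the work, as an engineer would, in place of code of your own. Each camera call takes 0.05 s, during which the arm holds its last target. There are 200 camera calls.

TASK

Fit the white vent cap with the green button to the mount on top of the beige fermentation container: lower its two lugs through the slot, then twist it clockwise until the lugs lock under the collar, with its grip bar pointing at the two red marks, and let go of it. Leave the grey blanking cap where it stands.

Things in the scene. Friction and masses are not known exactly. Their poses are not given: they have to be found in the camera images.
- vent_mid (a point): Centre of the loose white bayonet cap with green button (look only), upright, 63 mm tall, 0.14 kg. Heights above its underside: lug bar 0-8 mm, 84 long along x, 14 wide; hub 36 dia up to 18; flange 72 dia 18-23 with green ring; grip bar 23-63, 54 long along x (same line as lugs), 16 thick along y. This point is 31.5 mm up. z up. Alike after a half turn.
- mount (a point): Centre of collar plate's upper face, 220 mm above the ledge. z up; x = locked direction, red marks on the rim at both its ends. The 5 mm plate has a centre hole (42 along x 52 across the slot) and a slot 30 x 100 mm 60 deg anticlockwise of x from above. The cap enters lugs along the slot till its flange rests on the plate (cap centre 13.5 mm above this point); 60 deg clockwise brings its lugs along x.
- container: The beige container, fixed, 144 mm in diameter; origin at the centre of its underside, axes as mount. Under the collar plate is a cavity 102 mm across, 26 mm deep from the plate's top; seated lugs have 5 mm play below the plate. Stops end the turn at about 64 deg clockwise and block the other way; no spring or latch, a cap stays as turned. Rim round the plate 114 mm outer dia, 1 mm high.
- blank_mid (a point): Centre of the all-grey blanking cap, same shape and size as the vent cap but with no green on it; it stands loose on the ledge and is not to be used.
Things that resemble listed ones, but are neither listed nor needed, are in the scene too. Leave any orange look-alike of the part that bears vent_mid alone. Several things look just like the container: the one meant starts nearest to the robot's base.

How it is judged:
By the outcome, as a careful person would: the job done as asked, in the order asked, and still so for the second after the job is handed in, with the robot touching nothing.
It also fails if it takes over 42 s, if anything falls off the work surface, if the arm or the gripper's body presses on something with over 40 N, if the wrist force passes 120 N, or if a joint passes its speed limit or range.

## Working session

There is one attempt and no reset: what is moved stays moved. The work goes in short steps, each a Python script; the robot and the scene stay as the last script left them, time stands still between calls to the robot, and variables do not carry over. Pictures are saved under pics/ and viewed, at most 10 in all, crops included, and the job is handed in when it is done.

```bash
mkdir -p pics
cat > h.py <<'E'
from rig import *
import numpy as np, cv2
def cam(n,save=None):
    c=capture(n)
    c["R"]=cv2.Rodrigues(np.array(c["rvec"],float))[0]; c["t"]=np.array(c["tvec"],float).ravel()
    c["f"]=c["img"].shape[0]/2/np.tan(np.radians(c["vfov"])/2)
    if save: cv2.imwrite("pics/%s.png"%save,c["img"][:,:,::-1]); np.save("pics/%s.npy"%save,c,allow_pickle=True)
    return c
def load(n): return np.load("pics/%s.npy"%n,allow_pickle=True).item()
def cloud(c):
    z=c["range_z"]; v,u=np.indices(z.shape)
    P=np.stack([(u-c["cx"])*z/c["f"],(v-c["cy"])*z/c["f"],z],-1)
    W=(P-c["t"])@c["R"]; W[z==0]=np.nan
    return W
def ray(c,u,v,h):
    d=np.array([(u-c["cx"])/c["f"],(v-c["cy"])/c["f"],1])@c["R"]; o=-c["t"]@c["R"]
    return o+d*(h-o[2])/d[2]
E
python3 - <<'E'
from h import *
for n in("scene","side","wrist"):
    c=cam(n,n); print(n,c["vfov"],c["cx"],c["cy"],-c["t"]@c["R"])
a=[cv2.imread("pics/%s.png"%n) for n in("scene","side")]
print(observe()["time_s"])
E
```

```text
scene 42.37867158290014 284.9337031012599 216.62226424527432 [ 1.2024914  -0.31851907  1.38571703]
side 54.68161070214547 284.4776901845289 211.8167983198992 [ 0.89097148 -0.61198964  0.94188027]
wrist 64.10161211226843 279.07777910597093 211.85605800684698 [ 0.67486418 -0.06491148  0.37345157]
0.15
```

View pics/scene.png

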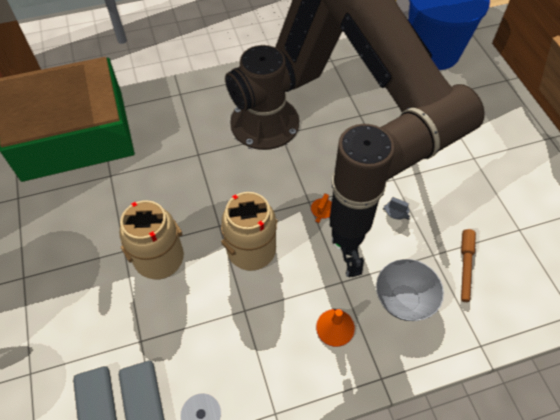

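View pics/side.png

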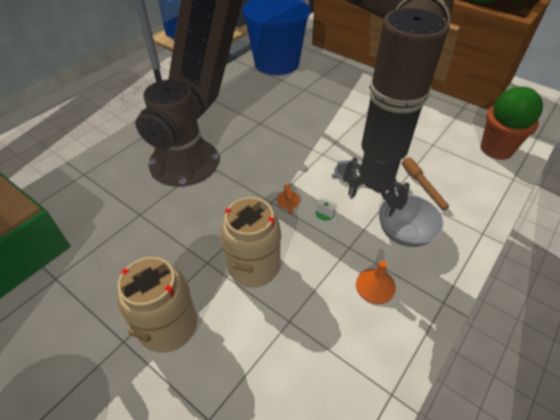

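Side view: white cap with green at (325,209), orange look-alike at (288,197), grey cap at (345,170). There are containers at (250,240) and (157,300); the first is nearer the base. In the scene view they are at (248,228) and (150,238).

Run:
```python
from h import *
s=load("side"); W=cloud(s)
for u,v in[(325,209),(325,203),(322,212),(335,209),(288,197),(345,170),(250,203),(228,210),(270,220),(125,270)]: print((u,v),W[v,u].round(4))
s2=load("scene"); W2=cloud(s2)
for u,v in[(236,198),(262,225),(134,204),(153,237)]: print((u,v),W2[v,u].round(4))
a=s["img"][150:240,265:385,::-1]; b=s["img"][190:290,210:300,::-1]
a=cv2.resize(a,(400,300),interpolation=cv2.INTER_CUBIC); b=cv2.resize(b,(400,444),interpolation=cv2.INTER_CUBIC)[:300]
w=cv2.imread("pics/wrist.png")[:,:]
w=cv2.resize(w,(400,300)); q=s2["img"][180:255,210:310,::-1]; q=cv2.resize(q,(400,300),interpolation=cv2.INTER_CUBIC)
cv2.imwrite("pics/m.png",np.vstack([np.hstack([a,b]),np.hstack([w,q])]))
```

```text
(325, 209) [0.5166 0.0806 0.0474]
(325, 203) [0.5112 0.086  0.0652]
(322, 212) [0.5098 0.077  0.0324]
(335, 209) [0.5301 0.1178 0.0231]
(288, 197) [0.4109 0.0409 0.0629]
(345, 170) [ 0.6045 -0.013   0.3252]
(250, 203) [ 0.4391 -0.149   0.2235]
(228, 210) [ 0.4103 -0.1949  0.2198]
(270, 220) [ 0.5087 -0.1601  0.2226]
(125, 270) [ 0.3549 -0.4482  0.2221]
(236, 198) [ 0.4161 -0.1933  0.2193]
(262, 225) [ 0.5131 -0.1517  0.2161]
(134, 204) [ 0.3559 -0.4482  0.2201]
(153, 237) [ 0.4633 -0.42    0.2133]
```

View pics/m.png

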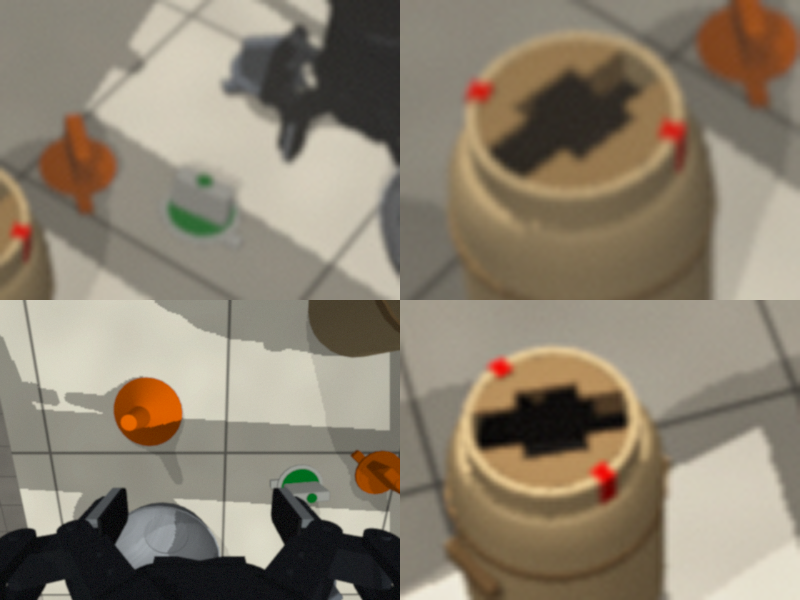

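The choice is confirmed: the white cap has the green ring and button (crop (205,200)), the orange one is at (78,160), and the grey one is under the gripper. The mount has its red marks on the nearer container. Next I look closely with the wrist camera.

Run:
```python
from h import *
o=observe(); e=np.array(o["ee_pos"]); r=o["eef_rot"]; print(e,r)
c=load("wrist"); C=-c["t"]@c["R"]; ax=c["R"][2]; print("axis",ax)
def look(t,z,n):
    k=C-e; k=k+ax*((t[2]-(z+k[2]))/ax[2])   # offset of axis hit from tcp
    p=[t[0]-k[0],t[1]-k[1],z]; print(n,p); movep(p,r); return cam(n,n)
look([0.515,0.085,0.06],0.26,"wv")
print(observe()["time_s"])
W=cloud(load("wv")); m=(abs(W[...,2]-.063)<.006)&(abs(W[...,0]-.515)<.06)&(abs(W[...,1]-.085)<.06)
v,u=np.where(m); print(m.sum(),u.mean(),v.mean(),W[m].mean(0),W[m].min(0),W[m].max(0),cv2.minAreaRect(W[m][:,:2].astype(np.float32)))
try:
  look([0.462,-0.172,0.22],0.37,"wm")
except MotionError as x: print(x)
print(observe()["time_s"])
cv2.imwrite("pics/m2.png",cv2.resize(np.hstack([cv2.imread("pics/%s.png"%n)[60:360,80:480] for n in("wv","wm")]),(800,300)))
```

```text
[ 6.74660454e-01 -4.47805906e-05  2.30593427e-01] [ 3.14033638e+00 -1.70821663e-04 -1.57084324e+00]
axis [-0.0017668   0.26147001 -0.96520998]
wv [np.float64(0.515423867564542), np.float64(0.0569883398361032), 0.26]Traceback (most recent call last):
  File "<stdin>", line 7, in <module>
  File "<stdin>", line 6, in look
  File "h.py", line 4, in cam
    c=capture(n)
ValueError: cameras: scene, side, wrist
```

Run:
```python
from h import *
c=load("wrist"); C=-c["t"]@c["R"]; ax=c["R"][2]; e=np.array([.67466,0,.23059]); r=[3.14034,-.00017,-1.57084]
def look(t,z,n):
    k=C-e; k=k+ax*((t[2]-(z+k[2]))/ax[2])
    p=[t[0]-k[0],t[1]-k[1],z]; print(n,p); movep(p,r); return cam("wrist",n)
look([0.515,0.085,0.06],0.26,"wv")
print(observe()["time_s"])
W=cloud(load("wv")); m=(abs(W[...,2]-.063)<.006)&(abs(W[...,0]-.515)<.06)&(abs(W[...,1]-.085)<.06)
v,u=np.where(m); print(m.sum(),u.mean(),v.mean(),W[m].mean(0),W[m].min(0),W[m].max(0),cv2.minAreaRect(W[m][:,:2].astype(np.float32)))
try:
  look([0.462,-0.172,0.22],0.37,"wm")
except MotionError as x: print(x)
print(observe()["time_s"])
cv2.imwrite("pics/m2.png",cv2.resize(np.hstack([cv2.imread("pics/%s.png"%n)[60:360,80:480] for n in("wv","wm")]),(800,300)))
```

```text
wv [np.float64(0.5154234195044262), np.float64(0.05703219206659685), 0.26]
1.175
767 279.47848761408085 213.71838331160365 [0.51503169 0.0857847  0.06289102] [0.48791609 0.07672699 0.05702559] [0.54194667 0.09666027 0.06672585] ((0.5150153636932373, 0.08671154826879501), (0.05381333827972412, 0.016433127224445343), 4.475987911224365)
wm [np.float64(0.46233189553426696), np.float64(-0.18642308628034726), 0.37]
2.2833
```

View pics/m2.png

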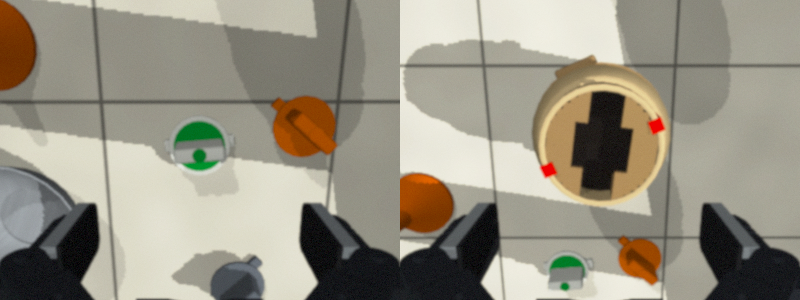

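The left picture shows the vent cap at (200,150), with its bar nearly along world x, and the orange (303,128) and grey (237,280) caps clear of it. The right one shows the mount with marks at (548,170) and (656,126) and the slot almost vertical. Now I compute the mount pose.

Run:
```python
from h import *
c=load("wm"); W=cloud(c); I=c["img"].astype(int)
near=(np.hypot(W[...,0]-.462,W[...,1]+.172)<.075)
red=((I[...,0]>150)&(I[...,1]<70)&(I[...,2]<70)&near).astype(np.uint8)
n,l,s,ce=cv2.connectedComponentsWithStats(red)
pts=[]
for i in range(1,n):
    if s[i,4]>15: p=ray(c,*ce[i],.221); pts.append(p); print(s[i,4],ce[i],p, np.nanmedian(W[l==i],0))
d=pts[1]-pts[0]; print("mid",(pts[0]+pts[1])/2,np.hypot(*d[:2]),np.degrees(np.arctan2(d[1],d[0]))%180)
plate=near&(abs(W[...,2]-.22)<.006)
P=np.argwhere(plate)[:,::-1]; (u,v),R=cv2.minEnclosingCircle(P.astype(np.float32)); print("rim",ray(c,u,v,.221),R,"plate z",np.median(W[plate][:,2]))
# slot: dark area within
dark=near&~plate&(np.hypot(*(np.indices(I.shape[:2])-np.array([v,u])[:,None,None]))<R*.93)
D=np.argwhere(dark)[:,::-1]
X=np.array([ray(c,*p,.22)[:2] for p in D]).astype(np.float32)
print("hole",len(X),cv2.minAreaRect(X),X.mean(0)); w,V=np.linalg.eigh(np.cov(X.T)); print(np.degrees(np.arctan2(V[1,1],V[0,1]))%180)
# cap angle by PCA
c=load("wv");W=cloud(c); m=(abs(W[...,2]-.063)<.006)&(abs(W[...,0]-.515)<.06)&(abs(W[...,1]-.085)<.06)
X=W[m][:,:2]; w,V=np.linalg.eigh(np.cov(X.T)); print("bar",np.degrees(np.arctan2(V[1,1],V[0,1]))%180)
```

```text
146 [335.84931507 185.45205479] [ 0.41207018 -0.19588978  0.221     ] [ 0.41212663 -0.19636066  0.22235818]
128 [228.40625 229.375  ] [ 0.50828009 -0.15522711  0.221     ] [ 0.50796365 -0.15580492  0.22217797]
mid [ 0.46017514 -0.17555845  0.221     ] 0.10444998349972683 22.911125659236735
rim [ 0.45976871 -0.17831862  0.221     ] 65.53226470947266 plate z 0.2205044880047141
hole 4517 ((0.46885019540786743, -0.17950843274593353), (0.0991179570555687, 0.07369637489318848), 75.22956085205078) [ 0.45972842 -0.17876601]
82.95092473661498
bar 4.614109497765867
```

Run:
```python
from h import *
M=[.460,-.178]; V=[.5150,.0865]; a=np.radians
for g in(4.6,-175.4):
    for s in(78.3,-101.7):
        print(g,s,[None if q is None else np.round(q,2).tolist() for q in(solve_ik([*p,z],[np.pi,0,a(y)]) for p,z,y in((V,.03,g),(M,.36,g+s),(M,.25,g+s),(M,.25,g+s-65)))])
```

```text
4.6 78.3 [[0.54, 0.34, -0.57, 0.0, -0.67, 1.11], [2.37, -1.42, -0.15, 0.0, -2.83, 0.64], [0.03, 0.04, -0.35, 0.0, -1.18, 2.99], [0.03, 0.04, -0.35, 0.0, -1.18, 1.85]]
4.6 -101.7 [[0.54, 0.34, -0.57, 0.0, -0.67, 1.11], [0.03, -0.01, -0.15, 0.0, -1.43, -0.15], [0.03, 0.04, -0.35, 0.0, -1.18, -0.15], [0.03, 0.04, -0.35, 0.0, -1.18, -1.29]]
-175.4 78.3 [[0.54, 0.34, -0.57, -0.0, -0.67, -2.03], [0.03, -0.01, -0.15, 0.0, -1.43, -0.15], [0.03, 0.04, -0.35, 0.0, -1.18, -0.15], [0.03, 0.04, -0.35, 0.0, -1.18, -1.29]]
-175.4 -101.7 [[0.54, 0.34, -0.57, -0.0, -0.67, -2.03], [2.37, -1.42, -0.15, 0.0, -2.83, 0.64], [0.03, 0.04, -0.35, 0.0, -1.18, 2.99], [0.03, 0.04, -0.35, 0.0, -1.18, 1.85]]
```

Run:
```python
from h import *
M=[.460,-.178]; V=[.5150,.0865]; a=np.radians
O=lambda y:[np.pi,0,a(y)]
move_gripper(.06)
movep([*V,.13],O(4.6))
print(move_straight([*V,.030],speed=.1,max_force=12), observe()["ee_pos"])
move_gripper(0); o=observe(); print(o["gripper_width"],o["grip_force"],o["ee_pos"],o["force"])
move_straight([*V,.35],speed=.2)
movep([*M,.35],O(-97.05))
o=observe(); print(o["time_s"],o["gripper_width"],o["force"],o["ee_pos"],o["eef_rot"])
cam("wrist","g1"); s=cam("side","g2")
cv2.imwrite("pics/m3.png",cv2.resize(np.hstack([cv2.imread("pics/g1.png")[120:420,80:480],s["img"][100:300,100:367,::-1].repeat(2,0).repeat(2,1)[50:350,:400]]),(800,300)))
```

```text
False [0.51540716 0.08667133 0.03051159]
0.015381901476146103 58.68231117725372 [0.51524217 0.08662626 0.030426  ] [-1.44076384 -0.15722371  5.07086293]
8.55 0.01515626784308139 [-0.30363694  0.59099591 -1.74831679] [ 0.46015238 -0.17767354  0.34973355] [ 3.14127443e+00  1.18458773e-04 -1.69180314e+00]
```

View pics/m3.png

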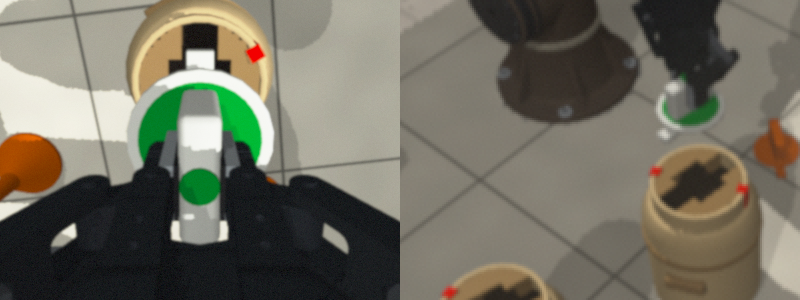

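The cap is held centred, with its bar and lugs lined up with the slot (200,50). I lower it with a force guard.

Run:
```python
from h import *
M=[.460,-.178]
move_straight([*M,.265],speed=.12)
print(move_straight([*M,.229],speed=.03,max_force=8))
o=observe(); print(o["time_s"],o["force"],o["torque"],o["ee_pos"],o["gripper_width"])
s=cam("side","i1"); cam("wrist","i2")
cv2.imwrite("pics/m4.png",np.hstack([cv2.resize(s["img"][150:270,190:350,::-1],(400,300),interpolation=cv2.INTER_CUBIC),cv2.imread("pics/i2.png")[120:420,80:480]]))
```

```text
True
10.5 [-0.1904799   1.44953826  3.16534679] [ 0.16354356  0.15678324 -0.01460694] [ 0.45981295 -0.17799501  0.23249505] 0.014975173806200226
```

View pics/m4.png

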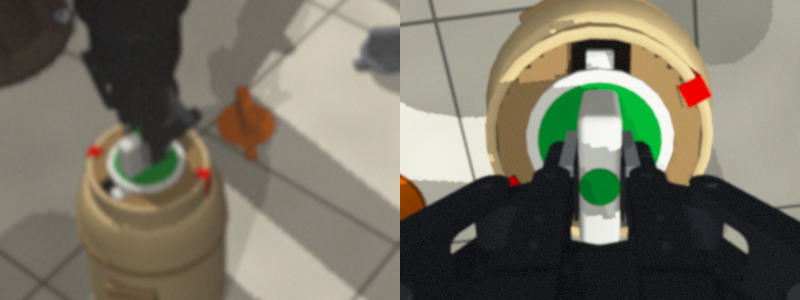

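The force rose at z=0.2325, exactly the seated height, so the flange is on the plate and the lugs are in the slot. Now the clockwise twist.

Run:
```python
from h import *
M=[.460,-.178]
for y in np.linspace(-97.05,-157.05,7)[1:]:
    movep([*M,.2327],[np.pi,0,np.radians(y)]); o=observe()
    print(round(y),np.round(o["force"],1),np.round(o["torque"],2),round(o["gripper_width"],4))
    if max(abs(o["force"]))>30: break
print(observe()["time_s"],o["ee_pos"],o["eef_rot"])
w=cam("wrist","t1"); s=cam("side","t2")
cv2.imwrite("pics/m5.png",np.hstack([cv2.resize(s["img"][150:270,190:350,::-1],(400,300),interpolation=cv2.INTER_CUBIC),cv2.imread("pics/t1.png")[120:420,80:480]]))
```

```text
-107 [-0.6 -1.3  0.5] [-0.27  0.02 -0.01] 0.0148
-117 [ 0.  -0.9  0. ] [-0.17 -0.03  0.05] 0.0152
-127 [-0.1 -0.5 -1.1] [-0.19  0.04  0.  ] 0.015
-137 [ 0.   0.3 -1.8] [-0.02  0.08  0.03] 0.0151
-147 [ 0.5 -0.6 -1.7] [0.03 0.03 0.  ] 0.0155
-157 [-0.1  0.7 -0.5] [0.04 0.02 0.04] 0.0151
12.35 [ 0.46000992 -0.1780089   0.23269064] [-3.14158683e+00  1.05770475e-05 -2.73282964e+00]
```

View pics/m5.png

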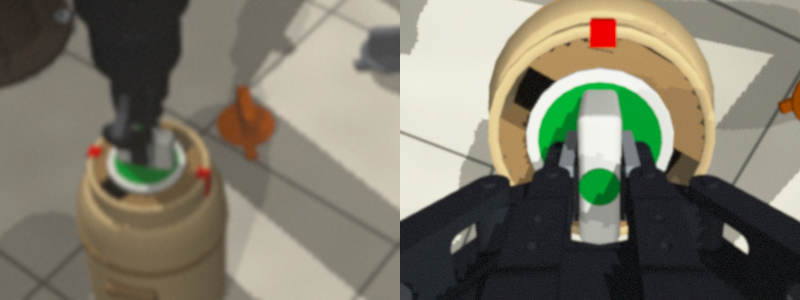

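The bar points at the red mark (602,33), the slot is empty and the forces are low. I release, retreat and check.

Run:
```python
from h import *
M=[.460,-.178]
move_straight([*M,.2322],speed=.02,max_force=5)
move_gripper(.05); dwell(.2)
move_straight([*M,.37],speed=.15)
o=observe(); print(o["time_s"],o["force"])
movep([.475,-.14,.40],[np.pi,0,-np.pi/2]); 
w=cam("wrist","f1"); W=cloud(w)
m=(abs(W[...,2]-.265)<.007)&(np.hypot(W[...,0]-.46,W[...,1]+.178)<.06)
X=W[m]; print(m.sum(),X.mean(0),np.median(X[:,2]),cv2.minAreaRect(X[:,:2].astype(np.float32)))
ww,V=np.linalg.eigh(np.cov(X[:,:2].T)); print("bar",np.degrees(np.arctan2(V[1,1],V[0,1]))%180)
I=w["img"].astype(int); red=((I[...,0]>150)&(I[...,1]<70)&(I[...,2]<70)&(np.hypot(W[...,0]-.46,W[...,1]+.178)<.075)).astype(np.uint8)
n,l,s,ce=cv2.connectedComponentsWithStats(red)
p=[ray(w,*ce[i],.221) for i in range(1,n) if s[i,4]>15]; print(p); d=p[1]-p[0]; print("marks",np.degrees(np.arctan2(d[1],d[0]))%180)
```

```text
14.3917 [-0.8835664   0.07515726 -0.91897654]
1277 [ 0.4593444  -0.17787264  0.26503485] 0.2652055639154601 ((0.45936354994773865, -0.17732004821300507), (0.05387687683105469, 0.016126668080687523), 23.0612850189209)
bar 22.938387793671666
[array([ 0.41207763, -0.19592704,  0.221     ]), array([ 0.50923122, -0.15488467,  0.221     ])]
marks 22.901545523612338
```

View pics/f1.png

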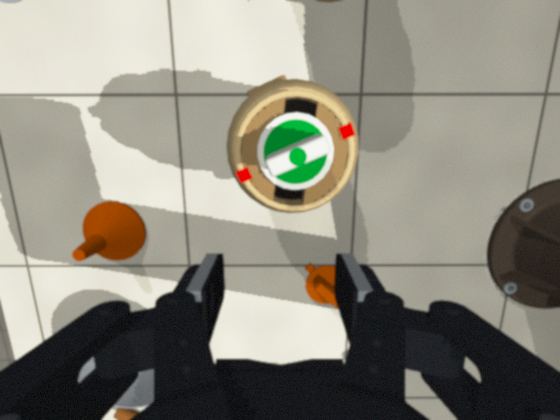

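The cap sits flush at (297,152) with its top at z=0.265, as expected. Its bar is at 22.9°, on the marks at (243,175) and (347,131), and the gripper is clear.

```bash
python3 -c "
from rig import *
print(hand_in())"
```

```text
the job is handed in; nothing more can be done
None
```

The vent cap is seated in the mount, twisted 60° clockwise so its grip bar points at both red marks (22.9° for each), and released; the job was handed in after about 15 s, with the grey cap never touched.

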